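# Slide a blank cover plate off its rack and cover the wall box

### The job

Slide the white blank cover plate along its lane until about a third of it sticks out flat over the open end of the blue rack, then take it by its two sides there, lift it clear and lay it flat on the open orange wall box so that it is centred on the box and lies along it. Leave the black plate where it is in the other lane.

Things in the scene. Friction and masses are not known exactly. Their poses are not given: they have to be found in the camera images.
- white_plate: Loose white plastic blank cover plate, 140 (x) x 60 (y) x 6 (z) mm, about 60 g, two steel screw heads on top. Origin: centre of its underside; z up, x along its length; a half turn about z makes no difference. Starts flat in one of the rack's two lanes, lengthwise, its front edge 14 to 42 mm short of the open end. It tips off only if more than half its length sticks out.
- black_plate: Loose black plate of the same size and frame, in the rack's other lane. It must not be moved.
- rack: Fixed blue rack, 240 (x) x 164 (y) mm. Origin: centre of its underside, on the worktop; z up. Lane floor 38 mm above the origin, deck 8 mm thick. Lanes along x, 62 mm wide, centred on y = +37 and -37 mm, between rails 8 mm high: a plate there can slide but not be gripped. End x = -120 mm open; at x = +120 mm a fence 8 mm high and thick; 50 to 78 mm of free floor between it and a plate.
- wall_box: Fixed orange wall box, open at the top, 110 (x) x 46 (y) mm outside, walls 4 mm, on a plywood board 170 x 90 x 12 mm. Origin: centre of the board's underside, on the worktop; z up, x along the box. Rim 48 mm above the origin. A centred plate stands out 7 mm at each long side and 15 mm at each end. A half turn about z makes no difference.

How it is judged:
On the way, in this order (a step that is already met when the one before it is completed fails the run):
1. the white plate lies flat in its lane with at least 25 mm of it over the open end of the rack (x of white_plate in the frame of rack below -0.075 m and z of white_plate in the frame of rack between 0.034 and 0.042 m and angle between white_plate's own z axis and vertical below 0.08 rad), for 0.2 s.
2. the white plate is lifted clear of the rack, 25 mm or more above its deck (height (world z) of white_plate above 0.063 m), for 0.1 s.
At the end, for the whole second after the job is handed in: The white plate rests flat (within 6 degrees), upper side up, on the rim of the wall box, its centre within 18 mm of the box's and its length within 11 degrees of the box's, at rest; the black plate is within 15 mm of where it started (horizontal distance between white_plate and wall_box below 0.018 m and angle between the x axis of white_plate and the x axis of wall_box, either way round below 0.2 rad and z of white_plate in the frame of wall_box between 0.044 and 0.052 m and angle between white_plate's own z axis and vertical below 0.1 rad and linear speed of white_plate below 0.02 m/s and distance of black_plate from where it was at the start of the episode below 0.015 m); the robot touches nothing.
It fails at once if the black plate is moved 15 mm or more (distance of black_plate from where it was at the start of the episode above 0.015 m).
It also fails if it takes over 54 s, if anything falls off the work surface, if the arm or the gripper's body presses on something with over 40 N, if the wrist force passes 120 N, or if a joint passes its speed limit or range.

### The arm

A 6-joint arm with a two-finger parallel gripper is mounted at the origin on a cart in front of the work surface, level with it; the furniture and walls round the work are solid. World frame = base frame: x ahead of the robot, y to its left, z up, the work surface at z = 0. Lengths are in m, angles in rad, forces in N, time in s.
With the tool pointing down it reaches from about 0.15 to 0.775 m from the base axis. Payload 6.1 kg.
Tool frame: the origin (TCP) lies between the finger pads; the fingertips stand 14 mm ahead of it and the grasp point (between the pads) lies 5 mm behind it; z points along the fingers, y is the line along which they close (so a half turn about z gives the same grasp; the last joint's range is limited). The gripper opens to 85 mm and grips with 20 to 120 N. Pads are 22 mm wide; open, the fingers measure 114 mm over their backs; the gripper's body (76 mm by 85 mm) begins 54 mm behind the grasp point. The pads swing forward as they close: fully open they stand 13 mm farther back than shut.
Start: joints at [1.109, 0.126, -0.04, 1.405, 0, 1.571], TCP at [0.234, 0.47, 0.245] pointing down, gripper open.
Joint ranges: [-2.72, 2.72], [-0.95, 1.95], [-1.27, 1.35], [-1.78, 2.02], [-1.46, 1.47], [-3.14, 3.14]. Speed limits (rad/s): [2.39, 2.39, 3.01, 3.14, 3.14, 3.14].

### API

Orientations are given as a unit quaternion [w, x, y, z].
In Python, from cell import r, viewer, close_job gives the robot as it stands (r), with the cameras (viewer) and the job as plain functions.
- The arm moves only by the shell command python3 inch.py, which reads ROWS from standard input. ROWS is a JSON list that holds a single list of rows (three levels of brackets), with 1 to 5 rows, each of 7 numbers: dx, dy, dz in m, then a rotation vector rx, ry, rz in rad, then the opening from 0.0 (shut) to 1.0 (fully open); each row is the pose to reach, as a shift and turn from the pose commanded when the command began, along the tool's axes at that moment; what a row does not reach only later rows make up. A row lasts 1/8 s, in which the tool goes at most 0.0625 m and 0.188 rad, less where a joint would pass 70% of its speed; a pose out of reach is approached as far as the arm can. The fingers move at their own pace and stop on an object; the grip force is fixed at half the most. Time passes only in rows, so rows that do not move let the fingers close. It prints the time, the measured TCP pose, the force, the opening and the grip force at its end. Input that does not fit is refused with a message, and nothing moves.
- r.get_state(): the state, without advancing time (a new reading comes with each control period).
- viewer.read_camera(name): name is "scene" or "top" or "wrist"; returns the picture (480x640x3 uint8, blue, green, red); there is no depth.
- viewer.camera_info(name): a dict with "mtx" (3x3 intrinsics, pixels), "k1" (the pictures are not rectified: a ray, as slopes to the right and down, at radius r is drawn at 1 + k1 r^2 times it, then the intrinsics apply), "rvec" (rotation vector, rad) and "tvec" (3), from world to camera coordinates, as OpenCV has them. Camera axes: x right, y down, z forward; pixel columns grow to the right and rows downward; lengths in m; the calibration is good to about 2 mm. A picture is of the moment at which its call begins: read the wrist's pose just before it. camera_info takes no time and is no camera call; for the wrist camera it gives the pose at the moment of the call.
- close_job(): hands the job in; it is judged then, once.
The state is a dict: "time": time; "joint_positions": joint angles; "qd": joint speeds; "joint_torque": joint torques, N m; "tool_pos": TCP position; "tcp_rot": TCP orientation; "force": force on the tool from outside, world axes, zero at the start; "moment": the same for the moment, N m; "width": opening from 0.0 (shut) to 1.0 (fully open); "grip_force": force on a finger pad.
Only numpy, scipy, OpenCV 4.12 (cv2) and the standard library are available. Lean on these libraries where they do the work, as an engineer would, in place of code of your own. Each camera call takes 0.05 s, during which the arm holds its last target. There are 200 camera calls.

## Working session

There is one attempt and no reset: what is moved stays moved. The work goes in short steps, Python scripts to look and compute and a shell command to move; the robot and the scene stay as the last step left them, time stands still between calls to the robot, and variables do not carry over. Pictures are saved under pics/ and viewed, at most 12 in all, crops included, and the job is handed in when it is done.

```bash
ls; mkdir -p pics
python3 - <<'E'
from cell import r, viewer, close_job
import cv2
print(r.get_state())
for n in("top","scene"):
    print(n,viewer.camera_info(n)); cv2.imwrite(f"pics/{n}0.png",viewer.read_camera(n))
E
```

```text
cell.py
inch.py
pics
{'time': 0.0, 'joint_positions': array([ 1.10900674e+00,  1.26388909e-01, -4.06099610e-02,  1.40538329e+00,
       -2.57418244e-05,  1.57077829e+00]), 'qd': array([ 0.00014459, -0.00259898, -0.00071494, -0.00106127, -0.00019617,
       -0.00152448]), 'joint_torque': array([-5.17480366e-04, -4.35912144e+01,  3.52925706e+01,  1.70949212e-02,
       -8.54678137e-05, -1.00884361e-05]), 'tool_pos': array([0.23375204, 0.46966749, 0.24452287]), 'tcp_rot': array([-1.68936061e-04,  2.28839803e-01,  9.73463772e-01, -7.74820328e-04]), 'force': array([ 0.16178141, -0.42175371,  0.39709977]), 'moment': array([ 0.02806352, -0.04164261,  0.01645254]), 'grip_force': 0.0, 'width': 1.0031311573207178}
top {'mtx': array([[513.31115388,   0.        , 318.46687349],
       [  0.        , 513.31115388, 238.6724583 ],
       [  0.        ,   0.        ,   1.        ]]), 'k1': -0.0963120149701164, 'rvec': array([ 2.12936891, -2.13216435,  0.15971939]), 'tvec': array([0.01894264, 0.55701276, 0.80085236])}
scene {'mtx': array([[547.78782097,   0.        , 324.79167953],
       [  0.        , 547.78782097, 245.19720396],
       [  0.        ,   0.        ,   1.        ]]), 'k1': -0.1426883473365162, 'rvec': array([ 2.13955618, -0.96558234,  0.41147245]), 'tvec': array([-0.34540268,  0.34856606,  0.65157792])}
```

View pics/top0.png

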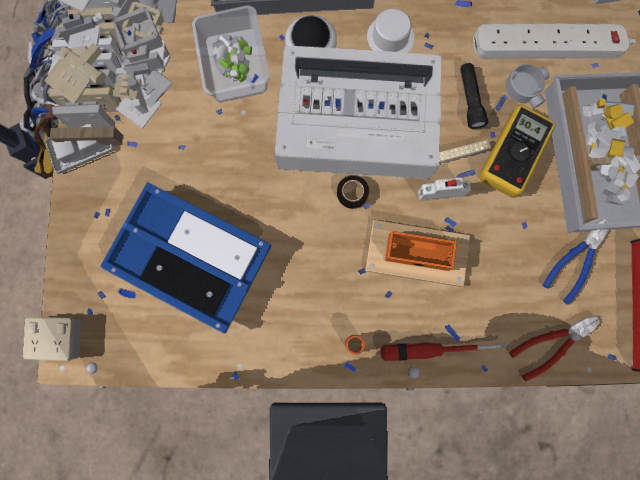

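View pics/scene0.png

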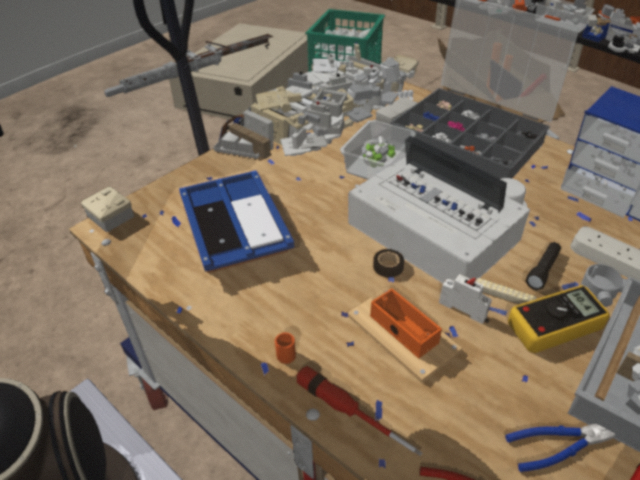

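The top view shows the white plate in the rack's upper lane at about (212,245), with its open end toward the lower right (about (250,285)). The black plate is in the lower lane, and the orange box is at (421,250). The scene view shows the same things: the white plate at (257,220) and the box at (405,323).

```bash
cat > h.py <<'E'
import cv2, numpy as np
from scipy.spatial.transform import Rotation as R
from cell import r, viewer, close_job
def rays(px,ci):
    d=np.array([ci["k1"],0,0,0.])
    u=cv2.undistortPoints(np.float64(px).reshape(-1,1,2),ci["mtx"],d)[:,0]
    M=cv2.Rodrigues(np.float64(ci["rvec"]))[0]
    return -M.T@np.ravel(ci["tvec"]), np.c_[u,np.ones(len(u))]@M
def plane(px,ci,z):
    c,d=rays(px,ci); return (c+d*((z-c[2])/d[:,2])[:,None])[:,:2]
def tri(pa,ca,pb,cb):
    c1,d1=rays(pa,ca); c2,d2=rays(pb,cb); out=[]
    for a,b in zip(d1,d2):
        s=np.linalg.lstsq(np.c_[a,-b],c2-c1,rcond=None)[0]
        out.append(np.r_[(c1+s[0]*a+c2+s[1]*b)/2, np.linalg.norm(c1+s[0]*a-c2-s[1]*b)])
    return np.array(out)
def blob(img,lo,hi,seed,k=5):
    m=cv2.inRange(cv2.cvtColor(img,cv2.COLOR_BGR2HSV),lo,hi)
    m=cv2.morphologyEx(m,cv2.MORPH_CLOSE,np.ones((k,k)))
    cs=cv2.findContours(m,cv2.RETR_EXTERNAL,cv2.CHAIN_APPROX_NONE)[0]
    return max((c for c in cs if cv2.pointPolygonTest(c,seed,True)>-15),key=cv2.contourArea)[:,0]
def rect(p):
    (c,s,a)=cv2.minAreaRect(np.float32(p*1000))
    if s[0]<s[1]: s=s[::-1]; a+=90
    return np.round(np.r_[c,s,(a+90)%180-90],1)   # mm, mm, deg of long axis
WHITE=((0,0,150),(180,60,255)); BLUE=((100,110,30),(125,255,255)); ORANGE=((3,150,60),(14,255,255))
E
python3 - <<'E'
from h import *
T,S=cv2.imread("pics/top0.png"),cv2.imread("pics/scene0.png"); ct,cs=viewer.camera_info("top"),viewer.camera_info("scene")
for n,col,st,ss,z in(("white",WHITE,(212,245),(257,220),.044),("rack",BLUE,(150,215),(240,180),.046),("box",ORANGE,(421,250),(405,323),.048)):
    a,b=blob(T,*col,st),blob(S,*col,ss)
    qa,qb=[cv2.boxPoints(cv2.minAreaRect(np.float32(x))) for x in(a,b)]
    q=lambda p:np.array([p[np.argmin(p@d)] for d in np.array([[1,1],[-1,1],[1,-1],[-1,-1],[1,0],[-1,0],[0,1],[0,-1]])])
    print(n,"top",rect(plane(a,ct,z)),"scene",rect(plane(b,cs,z)),len(a),len(b))
    print(q(a)[4:].tolist(),q(b)[4:].tolist())
    def cen(c): m=cv2.moments(c.astype(np.float32).reshape(-1,1,2)); return [m['m10']/m['m00'],m['m01']/m['m00']]
    print(tri([cen(a)],ct,[cen(b)],cs))
a=blob(T,*WHITE,(212,245)); 
cv2.imwrite("pics/crop0.png",cv2.resize(np.hstack([T[170:345,90:285],T[200:300,350:490].repeat(1,0) if 0 else cv2.copyMakeBorder(T[205:300,350:485],0,80,0,0,0)]),None,fx=2.4,fy=2.4,interpolation=2))
cv2.imwrite("pics/crop1.png",cv2.resize(S[160:390,170:480],None,fx=2.5,fy=2.5,interpolation=2))
E
```

```text
white top [542.8 196.3 143.9  70.4  63.8] scene [545.6 196.8 142.8  64.   62.9] 221 150
[[168, 240], [256, 248], [184, 211], [238, 285]] [[231, 202], [282, 237], [256, 195], [248, 246]]
[[0.54754814 0.19595313 0.03988121 0.00085355]]
rack top [529.4 240.  241.  162.8  63.2] scene [525.1 235.  248.4 161.5  63.2] 418 315
[[100, 266], [270, 247], [147, 183], [223, 332]] [[180, 190], [292, 242], [251, 172], [207, 268]]
[[0.52985368 0.24238165 0.02714566 0.00090362]]
box top [ 536.6 -149.5  113.    50.8   80.6] scene [ 525.9 -157.   124.8   67.    80.4] 188 167
[[385, 258], [456, 245], [391, 231], [446, 270]] [[371, 302], [441, 330], [391, 288], [418, 357]]
[[ 0.53861538 -0.15260282  0.02927574  0.00119244]]
```

View pics/crop0.png

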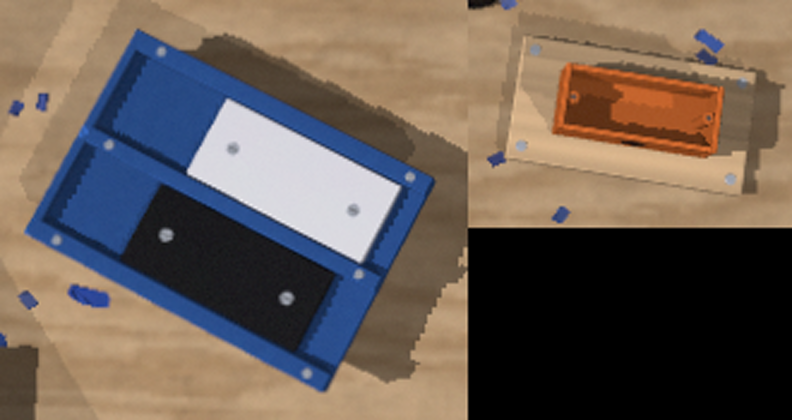

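View pics/crop1.png

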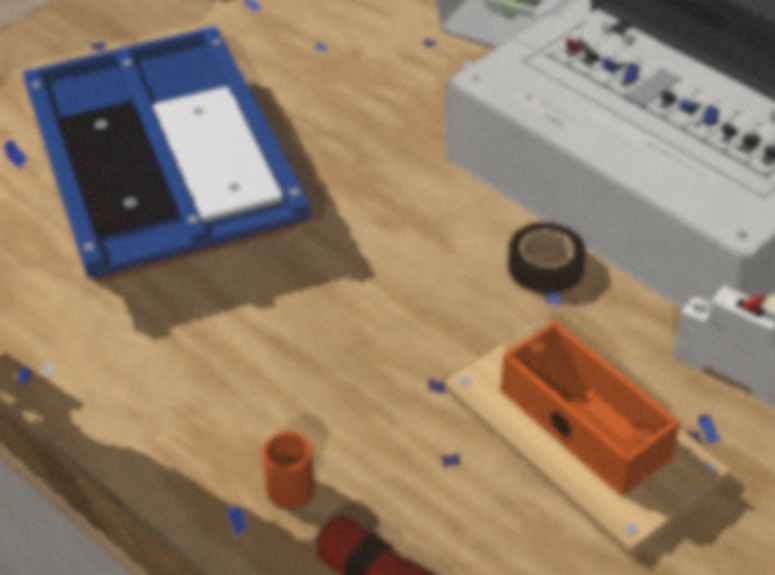

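The crops show the white plate's screws at (233,148) and (353,210) in the top crop and (198,111) and (234,187) in the scene crop. The rack's screws and the corners of the box rim are also clear in both. I'll triangulate these points.

Run:
```python
from h import *
ct,cs=viewer.camera_info("top"),viewer.camera_info("scene")
A=lambda p:np.array(p)/2.4+[90,170]; B=lambda p:(np.array(p)-[468,0])/2.4+[350,205]; C=lambda p:np.array(p)/2.5+[170,160]
np.set_printoptions(precision=4,suppress=True)
print(tri(A([(233,148),(353,210)]),ct,C([(198,111),(234,187)]),cs))
k=tri(A([(410,177),(359,274),(307,373),(56,240),(108,145),(161,51)]),ct,C([(295,191),(192,218),(88,246),(35,84),(127,62),(216,42)]),cs);print(k,k.mean(0))
b=tri(B([(567,64),(722,88),(714,157),(555,133)]),ct,C([(554,324),(678,425),(627,490),(503,362)]),cs);print(b,b.mean(0))
print(rect(plane(B([(567,64),(722,88),(714,157),(555,133)]),ct,.048)), plane(B([(567,64),(722,88),(714,157),(555,133)]),ct,.048).mean(0))
print(rect(plane(A([(410,177),(307,373),(56,240),(161,51)]),ct,.046)))
print("board",rect(plane(B([(525,37),(756,73),(741,194),(507,157)]),ct,.012)))
w=plane(A([(228,98),(402,184),(360,264),(187,171)]),ct,.044);print("white",rect(w),w.mean(0))
w=plane(A([(233,148),(353,210)]),ct,.045);print("screws",w,w.mean(0))
w=plane(A([(160,184),(335,272),(297,350),(120,255)]),ct,.044);print("black",rect(w))
w=plane(A([(139,30),(434,180),(325,390),(26,232)]),ct,.046);print("rack",rect(w),w.mean(0))
```

```text
[[0.5694 0.2385 0.0431 0.0011]
 [0.526  0.1528 0.0433 0.0005]]
[[0.5485 0.1131 0.0474 0.    ]
 [0.4813 0.1473 0.0473 0.0015]
 [0.4147 0.1811 0.0469 0.0012]
 [0.5046 0.3599 0.047  0.0004]
 [0.5716 0.3263 0.0469 0.0001]
 [0.639  0.2928 0.0456 0.0009]] [0.5266 0.2367 0.0469 0.0007]
[[ 0.5684 -0.1019  0.0444  0.0009]
 [ 0.5512 -0.2087  0.0438  0.0015]
 [ 0.5053 -0.2061  0.0234  0.002 ]
 [ 0.5222 -0.0943  0.0408  0.0027]] [ 0.5368 -0.1528  0.0381  0.0018]
[ 535.8 -150.4  109.5   48.5   81. ] [ 0.5358 -0.1508]
[526.8 236.7 200.6 150.6  63.2]
board [ 537.7 -152.6  168.3   88.    80.8]
white [547.8 194.9 138.9  61.8  63.2] [0.548  0.1946]
screws [[0.5695 0.2376]
 [0.526  0.1523]] [0.5477 0.195 ]
black [488.7 238.3 141.4  58.4  63. ]
rack [528.7 239.2 238.9 161.8  63.2] [0.5289 0.2392]
```

```bash
echo '[[[-0.3, 0, 0, 0, 0, 0, 0], [-0.3, 0, 0, 0, 0, 0, 0], [-0.3, 0, 0, 0, 0, 0, 0], [-0.3, 0, 0, 0, 0, 0, 0], [-0.3, 0, 0, 0, 0, 0, 0]]]' | python3 inch.py
echo '[[[-0.104, 0, 0, 0, 0, -0.785, 0], [-0.104, 0, 0, 0, 0, -0.785, 0], [-0.104, 0, 0, 0, 0, -0.785, 0], [-0.104, 0, 0, 0, 0, -0.785, 0], [-0.104, 0, 0, 0, 0, -0.785, 0]]]' | python3 inch.py
echo '[[[0, 0, 0.06, 0, 0, -0.786, 0], [0, 0, 0.06, 0, 0, -0.786, 0], [0, 0, 0.06, 0, 0, -0.786, 0], [0, 0, 0.06, 0, 0, -0.786, 0], [0, 0, 0.06, 0, 0, -0.786, 0]]]' | python3 inch.py
python3 - <<'E'
from h import *
s=r.get_state(); print(s["joint_positions"],R.from_quat(s["tcp_rot"],scalar_first=True).as_matrix().round(3))
ci=viewer.camera_info("wrist"); im=viewer.read_camera("wrist"); print(ci); cv2.imwrite("pics/w1.png",im)
E
```

```text
time: 0.72
tool_pos: [0.5043, 0.3348, 0.2447]
tcp_rot: [-0.0, 0.229, 0.973, -0.0]
force: [-0.5, 0.5, -0.0]
width: -0.001
grip_force: 0.0
time: 1.35
tool_pos: [0.5956, 0.2898, 0.2446]
tcp_rot: [-0.001, -0.161, 0.987, -0.0]
force: [-0.4, 0.3, -0.9]
width: 0.003
grip_force: 0.0
time: 1.98
tool_pos: [0.5953, 0.2901, 0.1851]
tcp_rot: [-0.0, -0.526, 0.851, -0.0]
force: [-0.0, -0.1, 0.6]
width: -0.002
grip_force: 0.0
[ 4.53471901e-01  3.95167549e-01  1.78642953e-01  1.35463727e+00
 -5.04413653e-05 -6.54094900e-01] [[-0.447 -0.895 -0.   ]
 [-0.895  0.447 -0.   ]
 [ 0.     0.    -1.   ]]
{'mtx': array([[343.73564934,   0.        , 320.59682893],
       [  0.        , 343.73564934, 245.43422217],
       [  0.        ,   0.        ,   1.        ]]), 'k1': 0.010488550790035595, 'rvec': array([-0.6947699 , -2.95287853, -0.47409487]), 'tvec': array([ 0.40264097, -0.51952119,  0.15906396])}
```

View pics/w1.png

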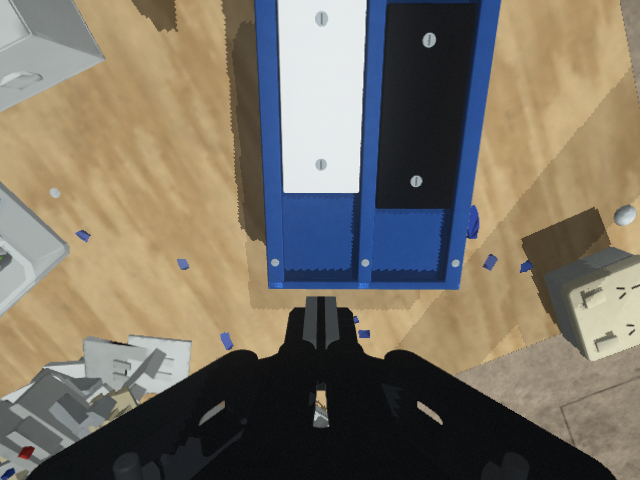

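The wrist view shows the white plate's back edge at row 193 (columns 284 to 359), the fence at about row 270, and the shut fingers at column 320, in line with the lane.

Run:
```python
from h import *
ci=viewer.camera_info("wrist");s=r.get_state()
Mt=R.from_quat(s["tcp_rot"],scalar_first=True).as_matrix()
f=lambda px,z:(np.c_[plane(px,ci,z),np.full(len(px),z)]-s["tool_pos"])@Mt
print("edge",f([(284,193),(359,193)],.044).round(4),"screws",f([(321,18),(321,164)],.045).round(4))
print("fence top corners",f([(270,287),(460,287)],.046).round(4),"rail mids",f([(275,262),(365,262)],.046).round(4), "fence foot",f([(283,272),(357,270)],.038).round(4))
```

```text
edge [[ 0.036  -0.0279  0.1412]
 [ 0.036   0.031   0.1412]] screws [[0.1539 0.0009 0.1402]
 [0.0583 0.0011 0.1402]]
fence top corners [[-0.0439 -0.0421  0.1392]
 [-0.0438  0.1195  0.1392]] rail mids [[-0.0212 -0.037   0.1392]
 [-0.0211  0.0378  0.1392]] fence foot [[-0.0335 -0.0316  0.1472]
 [-0.0316  0.0323  0.1472]]
```

```bash
echo '[[[0, 0, 0.06, 0, 0, 0, 0], [0, 0, 0.1, 0, 0, 0, 0], [0, 0, 0.125, 0, 0, 0, 0], [0, 0, 0.125, 0, 0, 0, 0]]]' | python3 inch.py
echo '[[[0, 0, 0.002, 0, 0, 0, 0], [0, 0, 0.004, 0, 0, 0, 0], [0, 0, 0.005, 0, 0, 0, 0], [0, 0, 0.005, 0, 0, 0, 0]]]' | python3 inch.py
echo '[[[0, 0, 0.001, 0, 0, 0, 0], [0, 0, 0.001, 0, 0, 0, 0]]]' | python3 inch.py
```

```text
time: 2.52
tool_pos: [0.594, 0.2893, 0.0579]
tcp_rot: [-0.002, -0.525, 0.851, 0.0]
force: [-0.5, -0.3, 0.3]
width: -0.001
grip_force: 0.0
time: 3.02
tool_pos: [0.5958, 0.2901, 0.0558]
tcp_rot: [0.0, -0.527, 0.85, -0.0]
force: [0.2, 0.3, -0.5]
width: 0.0
grip_force: 0.0
time: 3.28
tool_pos: [0.5956, 0.29, 0.0542]
tcp_rot: [-0.0, -0.527, 0.85, 0.0]
force: [0.2, 0.4, 0.1]
width: 0.002
grip_force: 0.0
```

```bash
echo '[[[0.01, 0, 0, 0, 0, 0, 0], [0.018, 0, 0, 0, 0, 0, 0], [0.024, 0, 0, 0, 0, 0, 0], [0.030, 0, 0, 0, 0, 0, 0], [0.036, 0, 0, 0, 0, 0, 0]]]' | python3 inch.py
echo '[[[0.006, 0, 0, 0, 0, 0, 0], [0.012, 0, 0, 0, 0, 0, 0], [0.018, 0, 0, 0, 0, 0, 0], [0.024, 0, 0, 0, 0, 0, 0], [0.030, 0, 0, 0, 0, 0, 0]]]' | python3 inch.py
python3 - <<'E'
from h import *
im=viewer.read_camera("wrist"); cv2.imwrite("pics/w2.png",im)
s=r.get_state();ci=viewer.camera_info("wrist");T=viewer.read_camera("top")
print(s["tool_pos"],rect(plane(blob(T,*WHITE,(230,255)),viewer.camera_info("top"),.044)))
E
```

```text
time: 3.9
tool_pos: [0.5795, 0.2574, 0.0544]
tcp_rot: [0.0, -0.527, 0.85, 0.0]
force: [0.1, 0.3, -0.5]
width: 0.001
grip_force: 0.2
time: 4.53
tool_pos: [0.5661, 0.2306, 0.0544]
tcp_rot: [0.0, -0.527, 0.85, 0.0]
force: [0.2, 1.0, 0.4]
width: 0.004
grip_force: 0.4
[0.56568141 0.22996488 0.05433644] [527.9 157.9 139.6  77.7  64. ]
```

View pics/w2.png

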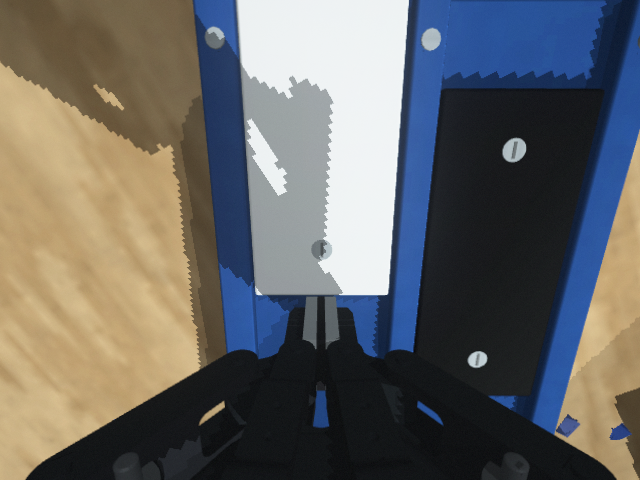

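The fingers are pushing the plate: its back edge is at row 294, the rear screw at (322,249), and the rail screws at (214,37) and (431,39).

Run:
```python
from h import *
ci=viewer.camera_info("wrist");s=r.get_state()
Mt=R.from_quat(s["tcp_rot"],scalar_first=True).as_matrix()
f=lambda px,z:(np.c_[plane(px,ci,z),np.full(len(px),z)]-s["tool_pos"])@Mt
print("edge",f([(256,294),(390,294)],.044).round(4),"screw",f([(322,249)],.045).round(4),"rail",f([(214,37),(431,39)],.046).round(4))
```

```text
edge [[ 0.0131 -0.028   0.0103]
 [ 0.0131  0.0315  0.0103]] screw [[0.0346 0.0013 0.0093]] rail [[ 0.1124 -0.0363  0.0084]
 [ 0.1119  0.0389  0.0084]]
```

```bash
echo '[[[0.006, 0, 0, 0, 0, 0, 0], [0.013, 0, 0, 0, 0, 0, 0], [0.020, 0, 0, 0, 0, 0, 0], [0.026, 0, 0, 0, 0, 0, 0], [0.026, 0, 0, 0, 0, 0, 0]]]' | python3 inch.py
echo '[[[-0.012, 0, 0, 0, 0, 0, 0], [-0.012, 0, -0.06, 0, 0, 0, 0], [-0.012, 0, -0.10, 0, 0, 0, 0], [-0.012, 0, -0.10, 0, 0, 0, 0], [-0.012, 0, -0.10, 0, 0, 0, 0]]]' | python3 inch.py
python3 - <<'E'
from h import *
s=r.get_state();ci=viewer.camera_info("wrist");im=viewer.read_camera("wrist"); cv2.imwrite("pics/w3.png",im)
print(s["tool_pos"])
E
```

```text
time: 5.25
tool_pos: [0.5543, 0.2071, 0.0543]
tcp_rot: [-0.0, -0.526, 0.85, -0.0]
force: [0.2, -0.3, -0.5]
width: -0.0
grip_force: 0.0
time: 5.88
tool_pos: [0.56, 0.2189, 0.1537]
tcp_rot: [-0.0, -0.527, 0.85, 0.0]
force: [-0.2, -0.3, -0.2]
width: 0.004
grip_force: 0.0
[0.56000163 0.21891693 0.15367464]
```

View pics/w3.png

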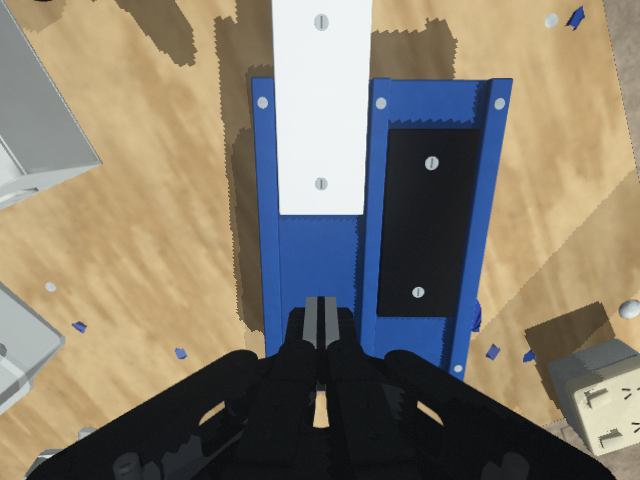

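The plate now sticks out over the open end. Its screws are at (321,22) and (321,184), its back edge is at row 214, and the rack's end is at row 79. The black plate hasn't moved.

Run:
```python
from h import *
ci=viewer.camera_info("wrist");s=r.get_state()
Mt=R.from_quat(s["tcp_rot"],scalar_first=True).as_matrix()
f=lambda px,z:(np.c_[plane(px,ci,z),np.full(len(px),z)]-s["tool_pos"])@Mt
g=f([(321,22),(321,184)],.045);print("edge",f([(281,214),(363,214)],.044).round(4),"screws",g.round(4),g.mean(0),"end",f([(252,79),(512,79)],.046).round(4),"rail",f([(263,103),(381,103)],.046).round(4))
print(plane([(321,22),(321,184)],ci,.045), s["tool_pos"],Mt)
```

```text
edge [[ 0.0266 -0.027   0.109 ]
 [ 0.0266  0.0307  0.109 ]] screws [[0.1432 0.0009 0.1082]
 [0.0478 0.0011 0.108 ]] [0.09546375 0.00099435 0.10809728] end [[ 0.1124 -0.0417  0.1071]
 [ 0.1124  0.1191  0.1073]] rail [[ 0.0987 -0.0357  0.1071]
 [ 0.0988  0.0389  0.1071]]
[[0.49485549 0.09075184]
 [0.53716649 0.17625465]] [0.5595641  0.21861653 0.15297311] [[-4.44987420e-01 -8.95535229e-01 -1.68800755e-03]
 [-8.95535897e-01  4.44988877e-01 -5.97187936e-04]
 [ 1.28594742e-03  1.24593023e-03 -9.99998397e-01]]
```

```bash
echo '[[[0.05, 0.001, 0, 0, 0, 0, 1], [0.1, 0.001, 0, 0, 0, 0, 1], [0.146, 0.001, 0, 0, 0, 0, 1], [0.146, 0.001, 0, 0, 0, 0, 1], [0.146, 0.001, 0, 0, 0, 0, 1]]]' | python3 inch.py
echo '[[[0, 0, 0.04, 0, 0, 0, 1], [0, 0, 0.08, 0, 0, 0, 1], [0, 0, 0.10, 0, 0, 0, 1], [0, 0, 0.12, 0, 0, 0, 1], [0, 0, 0.12, 0, 0, 0, 1]]]' | python3 inch.py
python3 - <<'E'
from h import *
im=viewer.read_camera("wrist"); cv2.imwrite("pics/w4.png",im); print(r.get_state()["tool_pos"])
E
```

```text
time: 6.55
tool_pos: [0.4939, 0.0882, 0.1535]
tcp_rot: [-0.0, -0.526, 0.85, 0.0]
force: [-0.8, 1.3, 0.1]
width: 0.998
grip_force: 0.0
time: 7.18
tool_pos: [0.493, 0.0889, 0.0323]
tcp_rot: [-0.002, -0.527, 0.85, 0.001]
force: [-0.6, 0.6, 0.5]
width: 0.999
grip_force: 0.0
[0.49374108 0.08881766 0.03346367]
```

View pics/w4.png

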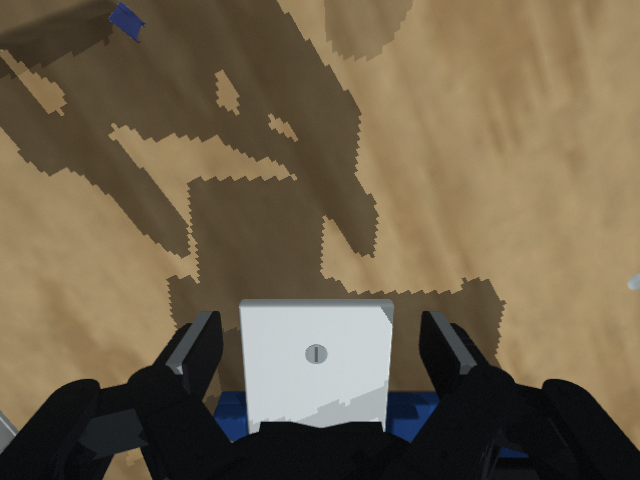

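The open fingers straddle the overhanging end, with plate edges at columns 242 and 393 and fingers at 220 and 420, clear of the rack. Next I close the gripper and lift.

```bash
echo '[[[0, 0, 0, 0, 0, 0, 0], [0, 0, 0, 0, 0, 0, 0], [0, 0, 0, 0, 0, 0, 0], [0, 0, 0, 0, 0, 0, 0], [0, 0, 0, 0, 0, 0, 0]]]' | python3 inch.py
echo '[[[0, 0, -0.01, 0, 0, 0, 0], [0, 0, -0.02, 0, 0, 0, 0], [0, 0, -0.04, 0, 0, 0, 0], [0, 0, -0.07, 0, 0, 0, 0], [0, 0, -0.10, 0, 0, 0, 0]]]' | python3 inch.py
python3 - <<'E'
from h import *
s=r.get_state();T,S=viewer.read_camera("top"),viewer.read_camera("scene");W=viewer.read_camera("wrist")
cv2.imwrite("pics/l.png",np.vstack([np.hstack([cv2.resize(T[170:390,90:390],(400,293)),cv2.resize(S[130:350,170:470],(400,293))]),cv2.copyMakeBorder(cv2.resize(W,(400,300)),0,0,0,400,0)]))
print(s["tool_pos"],s["joint_positions"],s["width"],s["grip_force"])
E
```

```text
time: 7.85
tool_pos: [0.4948, 0.0884, 0.035]
tcp_rot: [0.001, -0.527, 0.85, -0.0]
force: [0.1, 1.8, 5.6]
width: 0.685
grip_force: 63.6
time: 8.48
tool_pos: [0.4936, 0.0878, 0.1354]
tcp_rot: [-0.0, -0.527, 0.85, -0.0]
force: [0.9, -0.1, -0.7]
width: 0.68
grip_force: 64.2
[0.49357328 0.08780518 0.135388  ] [ 1.76284162e-01  1.05565319e-01 -3.04476128e-01  1.16164384e+00
 -4.07849299e-04 -9.32756878e-01] 0.6803554654615592 64.17714715003967
```

View pics/l.png

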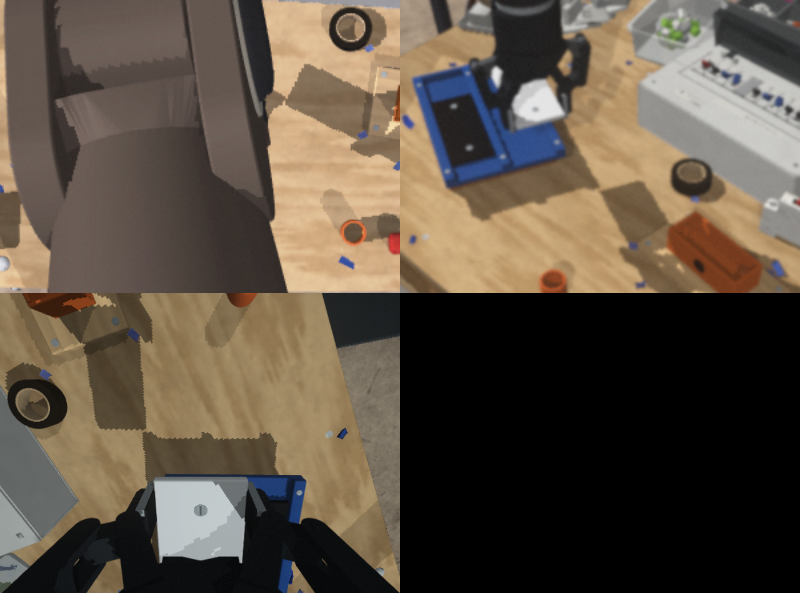

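The plate is gripped level and lifted clear, with the front screw between the fingers. Next I carry it to the box.

```bash
echo '[[[0.05, -0.033, 0, 0, 0, -0.06, 0], [0.1, -0.066, 0, 0, 0, -0.12, 0], [0.15, -0.099, 0, 0, 0, -0.18, 0], [0.2, -0.132, 0, 0, 0, -0.24, 0], [0.243, -0.160, 0, 0, 0, -0.303, 0]]]' | python3 inch.py
echo '[[[0, 0, 0, 0, 0, 0, 0], [0, 0, 0, 0, 0, 0, 0], [0, 0, 0, 0, 0, 0, 0]]]' | python3 inch.py
python3 - <<'E'
from h import *
s=r.get_state();W=viewer.read_camera("wrist");ci=viewer.camera_info("wrist");T=viewer.read_camera("top");S=viewer.read_camera("scene")
Mt=R.from_quat(s["tcp_rot"],scalar_first=True).as_matrix();print(s["tool_pos"],Mt.round(4))
cv2.imwrite("pics/b.png",np.vstack([cv2.resize(S[230:430,300:500],None,fx=1.5,fy=1.5),cv2.resize(T[160:360,340:540],None,fx=1.5,fy=1.5)])) 
a=cv2.imread("pics/b.png");cv2.imwrite("pics/b.png",np.hstack([a,cv2.copyMakeBorder(cv2.resize(W,(480,360)),0,240,0,0,0)]))
E
```

```text
time: 9.25
tool_pos: [0.5282, -0.2028, 0.133]
tcp_rot: [-0.001, -0.649, 0.761, 0.001]
force: [0.3, 0.7, -1.0]
width: 0.688
grip_force: 64.2
time: 9.62
tool_pos: [0.5287, -0.1995, 0.1339]
tcp_rot: [-0.0, -0.649, 0.76, 0.0]
force: [0.8, -0.5, -0.3]
width: 0.678
grip_force: 64.3
[ 0.52872463 -0.19949694  0.13388863] [[-1.567e-01 -9.876e-01 -9.000e-04]
 [-9.876e-01  1.567e-01  5.000e-04]
 [-3.000e-04  1.000e-03 -1.000e+00]]
```

View pics/b.png

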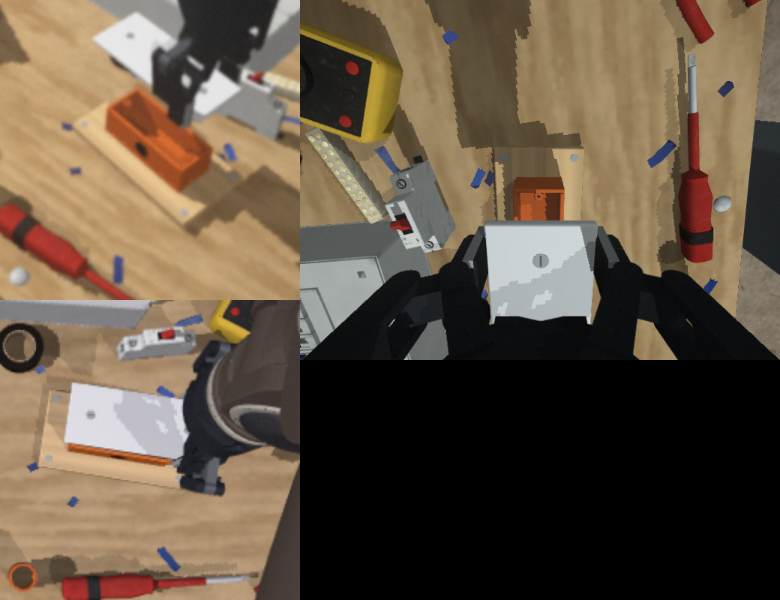

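Run:
```python
from h import *
s=r.get_state();ci=viewer.camera_info("wrist");ct=viewer.camera_info("top");cs=viewer.camera_info("scene")
Mt=R.from_quat(s["tcp_rot"],scalar_first=True).as_matrix()
f=lambda px,c,z:((np.c_[plane(px,c,z),np.full(len(px),z)]-s["tool_pos"])@Mt).round(4)
for z in (0,.04):print("breaker top",f([(420,200),(470,190),(468,178)],ct,z)[:,:2].tolist(),"wrist",f([(207,268),(172,330),(115,272)],ci,z)[:,:2].tolist())
print("box end corners",f([(287,237),(352,237)],ci,.048),"board",f([(260,198),(376,198)],ci,.012))
print("screw tri front", f([(320,347)],ci,.134+.010))
print("plate far end top", f([(387,215),(383,257)],ct,.144),"screw",f([(340+90/1.5,160+114/1.5)],ct,.145))
```

```text
breaker top [[-0.0552, -0.0967], [0.031, -0.1288], [0.0251, -0.1502]] wrist [[-0.0249, -0.092], [-0.0831, -0.1283], [-0.0285, -0.1675]]
breaker top [[-0.0612, -0.0859], [0.0211, -0.1166], [0.0155, -0.137]] wrist [[-0.0087, -0.0779], [-0.058, -0.1086], [-0.0118, -0.1419]]
box end corners [[ 0.0162 -0.0208  0.0864]
 [ 0.0163  0.0215  0.0864]] board [[ 0.0352 -0.0434  0.1224]
 [ 0.0352  0.0417  0.1224]]
screw tri front [[-0.0007  0.0007 -0.0096]]
plate far end top [[-0.122  -0.028  -0.0096]
 [-0.1194  0.0344 -0.0096]] screw [[-0.0992  0.0002 -0.0106]]
```

The box and board are centred under the plate (board centre about tool x -0.050, y -0.001; plate centre about -0.050, 0.000), and the breaker is clear of the fingers. Next I lower it.

```bash
echo '[[[0, 0, 0.03, 0, 0, 0, 0], [0, 0, 0.06, 0, 0, 0, 0], [0, 0, 0.075, 0, 0, 0, 0], [0, 0, 0.084, 0, 0, 0, 0], [0, 0, 0.084, 0, 0, 0, 0]]]' | python3 inch.py
echo '[[[0, 0, 0.001, 0, 0, 0, 0], [0, 0, 0.002, 0, 0, 0, 0], [0, 0, 0.003, 0, 0, 0, 0], [0, 0, 0.003, 0, 0, 0, 0]]]' | python3 inch.py
echo '[[[0, 0, 0.001, 0, 0, 0, 0], [0, 0, 0.002, 0, 0, 0, 0], [0, 0, 0.002, 0, 0, 0, 0]]]' | python3 inch.py
```

```text
time: 10.4
tool_pos: [0.5291, -0.2006, 0.0503]
tcp_rot: [-0.0, -0.649, 0.761, 0.0]
force: [0.4, 0.3, 0.1]
width: 0.687
grip_force: 64.3
time: 10.9
tool_pos: [0.529, -0.2008, 0.0474]
tcp_rot: [0.0, -0.649, 0.761, -0.0]
force: [0.4, -0.7, -1.3]
width: 0.682
grip_force: 64.3
time: 11.28
tool_pos: [0.5291, -0.2008, 0.0457]
tcp_rot: [0.0, -0.649, 0.761, -0.0]
force: [-1.4, 1.5, 4.0]
width: 0.681
grip_force: 64.7
```

```bash
echo '[[[0, 0, 0.0007, 0, 0, 0, 0], [0, 0, 0.0007, 0, 0, 0, 0], [0, 0, 0.0007, 0, 0, 0, 0]]]' | python3 inch.py
```

```text
time: 11.65
tool_pos: [0.5291, -0.2008, 0.0457]
tcp_rot: [0.0, -0.649, 0.761, -0.0]
force: [-3.4, 1.4, 8.5]
width: 0.683
grip_force: 65.1
```

The plate rests on the rim. I release it and back off straight up.

```bash
echo '[[[0, 0, 0, 0, 0, 0, 0.75], [0, 0, 0, 0, 0, 0, 0.85], [0, 0, 0, 0, 0, 0, 0.95], [0, 0, 0, 0, 0, 0, 0.95]]]' | python3 inch.py
echo '[[[0, 0, -0.03, 0, 0, 0, 0.95], [0, 0, -0.09, 0, 0, 0, 0.95], [0.03, 0, -0.15, 0, 0, 0, 0.95], [0.08, 0, -0.15, 0, 0, 0, 0.95], [0.12, 0, -0.15, 0, 0, 0, 0.95]]]' | python3 inch.py
python3 - <<'E'
from h import *
T,S=viewer.read_camera("top"),viewer.read_camera("scene")
p=rect(plane(blob(T,*WHITE,(421,250)),viewer.camera_info("top"),.054));print(p)
cv2.imwrite("pics/f.png",np.hstack([cv2.resize(T[180:330,340:510],None,fx=2,fy=2),cv2.resize(S[250:400,320:490],None,fx=2,fy=2)]))
E
```

```text
time: 12.15
tool_pos: [0.529, -0.2007, 0.0444]
tcp_rot: [-0.0, -0.649, 0.761, 0.0]
force: [0.3, 0.2, 0.3]
width: 0.951
grip_force: 0.0
time: 12.78
tool_pos: [0.5104, -0.321, 0.1961]
tcp_rot: [0.0, -0.649, 0.761, -0.001]
force: [1.2, 0.7, 0.2]
width: 0.949
grip_force: 0.0
[ 533.4 -144.8  150.4   71.3   79.7]
```

View pics/f.png

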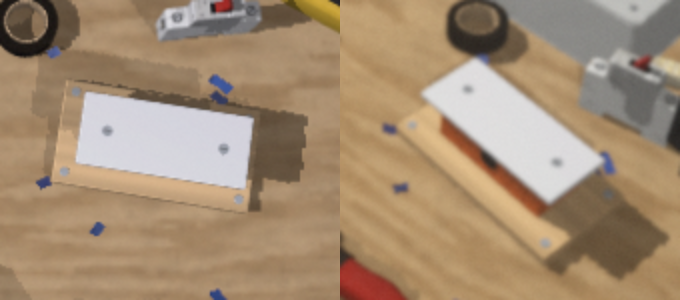

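The plate lies flat and lengthwise on the box, with its screws at (107,130) and (224,148) in the left view. I triangulate them as a last check.

Run:
```python
from h import *
k=tri([(393.5,245),(452,254)],viewer.camera_info("top"),[(384,294.5),(428.5,331)],viewer.camera_info("scene"))
m=k.mean(0);d=k[0]-k[1];print(k.round(4),m.round(4),np.degrees(np.arctan2(d[1],d[0])))
if abs(m[0]-.5367)<.01 and abs(m[1]+.152)<.01 and abs(m[2]-.054)<.005 and abs(d[2])<.006: print(close_job())
```

```text
[[ 0.5446 -0.1038  0.0537  0.0009]
 [ 0.5293 -0.1989  0.0543  0.0015]] [ 0.5369 -0.1514  0.054   0.0012] 80.82197711814358
the job is handed in; nothing more can be done
None
```

The white plate lies flat on the orange box, within about 2 mm of centre and 1° of the box's line by my last camera check. The black plate stayed in its lane in every view I took of it, and I handed the job in at about 13 s; no verdict was returned.

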